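# Turn the double-ended leather stamp round in its holder

## Task

The double-ended embossing stamp sits in the orange sloping holder with its dark end out and its brass end hidden inside. Press the yellow latch pad so that the stamp pops out, draw the stamp clear, turn it end for end, and push it back in past the clicks until it is fully home and latched with the brass end facing out. Let go of it and do not disturb the glue bottle, the jar or the tin.

Things in the scene. Friction and masses are not known exactly. Their poses are not given: they have to be found in the camera images.
- socket: Orange socket block, fixed. Origin: centre of its mouth, 100 mm above the bench, on a seated stamp's axis. x points out of the mouth, rising 25 deg above level; y level across; z square to the slope, up. Bore y -13.5 to 13.5, z -12 (floor) to 14.5; 45-deg lips at sides and top reach 8 mm out; a steel tongue (y +-7.5, top z -12) runs from the floor out to x 78. Block x -82 to 0, y +-21.5, z -20 to 19.5; latch yoke to z 27, y +-29.
- stamp: Double-ended stamp, loose bar 180 mm long, 24 wide (y), about 0.35 kg. Origin: middle of its length. z -12 to 6, raised middle (x +-40) up to z 12. x runs to the brass end. z is the toothed side, which must face up to latch. Each end narrows over its last 10 mm (21, then 18 wide) and has 3 teeth on top, 4 long, 6 high, starting 13, 24, 35 mm from the end. Starts latched, brass end inside.
- home (a point): Fixed point 33 mm out of the mouth on the socket's axis: the middle of the stamp lies here when it is fully home, its inner end 57 mm inside the mouth. The hard stop is 1.5 mm deeper; let go, the stamp springs back onto the pawl. Caught on the second or first tooth it stands 11 or 22 mm too far out.
- pawl (a point): Fixed point at the pawl's lower tip at rest, 18 mm inside the mouth, 6.5 mm above the stamp's axis. The sprung pawl hangs through the top of the bore; it lets teeth pass inwards with a click each and blocks them outwards.
- brass_end (a point): Centre of the brass end face of the stamp, on its axis, 90 mm from its origin.
- dark_end (a point): Centre of the dark steel end face of the stamp, on its axis, 90 mm from its origin. As the socket slopes, a stamp gripped plumb from above and turned about the vertical ends up sloping the wrong way; gripped square to its length (tool leaning 25 deg) and turned about the tool's own axis it keeps the slope.
- latch_pad (a point): Middle of the top of the yellow press pad at the latch's tail, about 63 mm above the bench, 116 mm (level) behind the mouth on the socket's low side. Level plate 36 mm (along the socket) x 58 x 5; the block's top rear edge is some 33 mm from its middle. Pressed straight down 8 to 13 mm with 3 to 5 N it lifts the pawl; it springs back when let go.
- latch (a joint): Latch angle in rad: 0 with the pawl down, 0.13 when the pawl clears the teeth, 0.24 fully pressed.
- ejector (a joint): Travel in m of the spring plunger inside the bore: 0 at its hard stop, about 0.0015 with the stamp latched, 0.028 fully out, when the stamp stands 26 mm farther out and is free of the pawl. It moves slowly (about 0.5 s), pushing with 6 N at 0 and 3.3 N at the end. Pushing the stamp home takes 6 to 13 N, peaking at each tooth; the hard stop is a steep rise above that.
- glue: White glue bottle with green cap, 60 mm diameter, 150 mm high, standing beside the holder; origin at the centre of its underside.
- jar: Amber jar with black lid, 64 mm diameter, 85 mm high, standing beside the holder; origin at the centre of its underside.
- tin: Low steel tin, 70 mm diameter, 50 mm high, standing beyond the holder to one side; origin at the centre of its underside.
Not all that is in view belongs to the job. What is meant by the stamp is not blue or turquoise, and is the larger of those in its own colour.

How it is judged:
By the outcome, as a careful person would: the job done as asked, in the order asked, and still so for the second after the job is handed in, with the robot touching nothing.
It also fails if it takes over 61 s, if anything falls off the work surface, if the arm or the gripper's body presses on something with over 40 N, if the wrist force passes 120 N, or if a joint passes its speed limit or range.

## Robot

A 6-joint arm with a two-finger parallel gripper is mounted at the origin on the work surface. World frame = base frame: x ahead of the robot, y to its left, z up, the work surface at z = 0. Lengths are in m, angles in degrees, forces in N, time in s.
With the tool pointing down it reaches from about 0.4 to 0.825 m from the base axis. Payload 7 kg.
Tool frame: the origin (TCP) lies midway between the tips of the shut fingers; the grasp point (between the pads) lies 19 mm behind it; z points along the fingers, y is the line along which they close (so a half turn about z gives the same grasp; the last joint's range is limited). The gripper opens to 88 mm and grips with 3 to 60 N. Pads are 19 mm wide; open, the fingers measure 130 mm over their backs; the gripper's body (78 mm by 193 mm) begins 47 mm behind the grasp point.
Start: joints at [-52.42, 20.546, 0.682, 0, -70.136, -16.507], TCP at [0.243, -0.63, 0.227] pointing down, gripper open.
Joint ranges: [-176.03, 176.03], [-82.01, 121.73], [-58.28, 71.71], [-173.87, 95.51], [-174.79, -0.11], [-173.66, 173.66]. Speed limits (degrees/s): [136.94, 136.94, 172.46, 180, 180, 180].

## Interface

Orientations are given as a 3x3 rotation matrix whose columns are the frame's x, y, z axes.
In Python, from rig import robot gives the robot as it stands. Calls block until the motion is done:
- robot.goto(position, orientation): joint-space move of the TCP to a pose.
- robot.servo_line(position, ori=None, speed=0.15): straight line of the TCP; ori=None keeps the orientation; speed is the mean speed in m/s.
- robot.movej(angles): joint-space move.
- robot.move_gripper(opening): opening from 0.0 (shut) to 1.0 (fully open); the grip force is fixed at half the most; returns when the fingers have stopped.
- robot.dwell(seconds).
- robot.ik(position, orientation): joint angles nearest the present ones, or None.
- robot.grab_frame(name): name is "side" or "top"; returns (picture, depth): 400x640x3 uint8, red, green, blue; 400x640 float32, m along the optical axis (not along the pixel's ray), 0 where there is no reading.
- robot.camera_info(name): a dict with "vfov" (degrees; the focal length in pixels is half the picture's height over the tangent of half this angle, whatever the lens; pixels are square), "cx", "cy" (the principal point, pixels), "view" (4x4, takes a point from world to camera coordinates). Camera axes: x right, y down, z forward; pixel columns grow to the right and rows downward; lengths in m; the calibration is good to about 2 mm. A picture is of the moment at which its call begins. camera_info takes no time and is no camera call.
A pose or a line that the arm cannot do raises robot.Unreachable and nothing moves.
- robot.job_done(): hands the job in; it is judged then, once.
Readings, each from a call of its own:
- robot.read_t(): time.
- robot.read_qpos(): joint angles.
- robot.read_qvel(): joint speeds.
- robot.read_effort(): joint torques, N m.
- robot.read_position(): TCP position.
- robot.read_tcp_rot(): TCP orientation.
- robot.read_force(): force on the tool from outside, world axes, zero at the start.
- robot.read_ft_torque(): the same for the moment, N m.
- robot.read_grip_width(): opening from 0.0 (shut) to 1.0 (fully open).
- robot.read_finger_force(): force on a finger pad.
Only numpy, scipy, OpenCV 4.12 (cv2) and the standard library are available. Lean on these libraries where they do the work, as an engineer would, in place of code of your own. Each camera call takes 0.05 s, during which the arm holds its last target. There are 200 camera calls.

## Working session

There is one attempt and no reset: what is moved stays moved. The work goes in short steps, each a Python script; the robot and the scene stay as the last script left them, time stands still between calls to the robot, and variables do not carry over. Pictures are saved under pics/ and viewed, at most 10 in all, crops included, and the job is handed in when it is done.

```bash
ls; mkdir -p pics
python3 - <<'E'
from rig import robot
import cv2,numpy as np
for n in("side","top"):
    im,d=robot.grab_frame(n);cv2.imwrite(f"pics/{n}0.png",im[:,:,::-1]);np.save(n+"0.npy",d);np.save(n+"0rgb.npy",im)
    i=robot.camera_info(n);print(n,i)
E
```

```text
pics
side {'vfov': 54.418942879292686, 'cx': 316.5554591664433, 'cy': 199.92151559980005, 'view': array([[ 0.98913219, -0.14698249,  0.00369632, -0.57022018],
       [-0.10777771, -0.74194158, -0.66174517,  0.16904077],
       [ 0.10000741,  0.65415506, -0.74971973,  0.87979786],
       [ 0.        ,  0.        ,  0.        ,  1.        ]])}
top {'vfov': 50.81568736950598, 'cx': 316.81837873108014, 'cy': 194.60813485528357, 'view': array([[ 0.01376561, -0.99988731, -0.00599021,  0.02467551],
       [-0.97873897, -0.01224786, -0.20474377,  0.60227571],
       [ 0.20464732,  0.00868127, -0.97879728,  1.03312037],
       [ 0.        ,  0.        ,  0.        ,  1.        ]])}
```

View pics/side0.png

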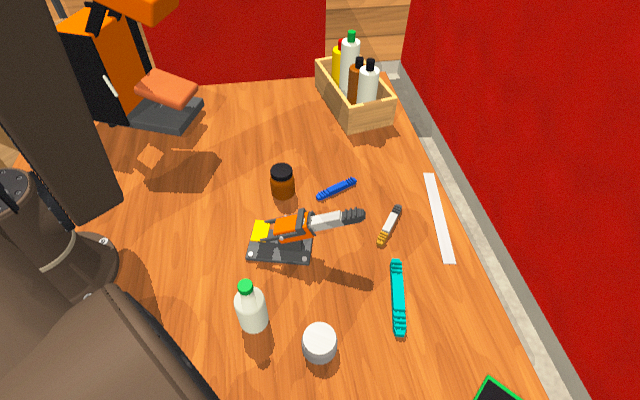

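View pics/top0.png

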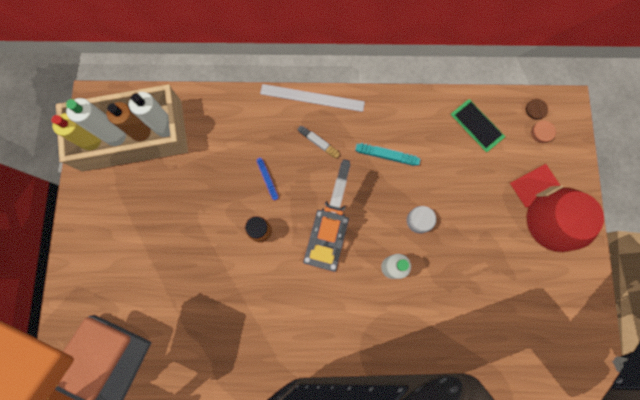

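```bash
cat > h.py <<'E'
import numpy as np,cv2
from rig import robot
def cloud(n,d):
    i=robot.camera_info(n);f=200/np.tan(np.radians(i['vfov']/2));v,u=np.mgrid[:400,:640]
    P=np.stack([(u-i['cx'])/f*d,(v-i['cy'])/f*d,d],-1);V=i['view']
    return (P-V[:3,3])@V[:3,:3]
def proj(n,p):
    i=robot.camera_info(n);f=200/np.tan(np.radians(i['vfov']/2));V=i['view']
    c=np.atleast_2d(p)@V[:3,:3].T+V[:3,3];return np.c_[c[:,0]/c[:,2]*f+i['cx'],c[:,1]/c[:,2]*f+i['cy']]
E
python3 - <<'E'
from h import *
out=[]
for n,(a,b,w,h) in dict(top=(290,150,80,130),side=(235,190,140,85)).items():
    im=np.load(n+"0rgb.npy");P=cloud(n,np.load(n+"0.npy"))
    m=np.zeros((400,640),bool);m[b:b+h,a:a+w]=1
    R,G,B=[im[...,k].astype(int) for k in range(3)]
    ok=m&(np.load(n+"0.npy")>0)
    y=ok&(R>150)&(G>130)&(B<90)
    s=ok&(P[...,2]>.09)&(abs(R-B)<40)
    print(n,'yellow',y.sum(),np.median(P[y],0),P[y].min(0),P[y].max(0))
    q=P[s];c=q.mean(0);U=np.linalg.svd(q-c,full_matrices=0)[2][0];U*=np.sign(U[0]);t=(q-c)@U
    print('stamp',len(q),c,U,'yaw',np.degrees(np.arctan2(U[1],U[0])),'pitch',np.degrees(np.arcsin(U[2])),c+U*t.min(),c+U*t.max())
    out.append(cv2.resize(im[b:b+h,a:a+w,::-1],None,fx=4,fy=4,interpolation=cv2.INTER_CUBIC))
cv2.imwrite("pics/c_top.png",out[0]);cv2.imwrite("pics/c_side.png",out[1])
E
```

```text
top yellow 267 [0.45850195 0.00717486 0.06293071] [ 0.42877596 -0.02148212  0.00871525] [0.74008597 0.04513214 0.12031576]
stamp 677 [ 0.58995306 -0.01747885  0.12934316] [ 0.91581209 -0.24586523  0.31755078] yaw -15.027671520459736 pitch 18.51487098961758 [0.50166445 0.00622372 0.09872977] [ 0.66924197 -0.03876529  0.15683598]
side yellow 5728 [ 0.55053171  0.03635472 -0.00086428] [ 0.38100413 -0.09494531 -0.00661177] [0.75826724 0.21235047 0.15346877]
stamp 1091 [ 0.59293249 -0.02741308  0.12504471] [ 0.93239742 -0.1864843   0.30961049] yaw -11.31021686841401 pitch 18.03575843680365 [ 0.50248743 -0.0093236   0.09501166] [ 0.66903034 -0.04263305  0.15031365]
```

View pics/c_top.png

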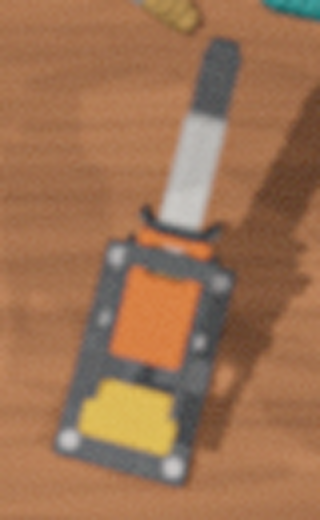

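View pics/c_side.png

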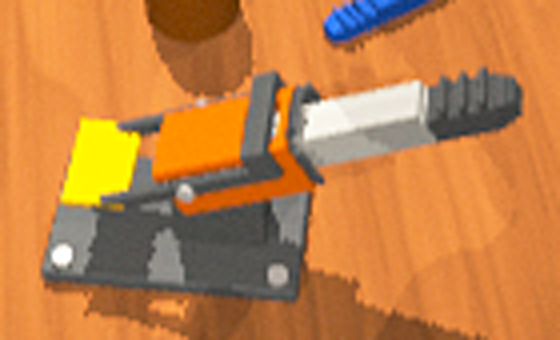

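```bash
cat >> h.py <<'E'
def sockR(yaw,p=25):
    c,s=np.cos(np.radians(yaw)),np.sin(np.radians(yaw));a,b=np.cos(np.radians(p)),np.sin(np.radians(p))
    return np.array([[c*a,-s,-c*b],[s*a,c,-s*b],[b,0,a]])
def sdf(p,lo,hi):
    lo,hi=np.array(lo),np.array(hi);q=abs(p-(lo+hi)/2)-(hi-lo)/2
    return np.linalg.norm(np.maximum(q,0),axis=1)+np.minimum(q.max(1),0)
E
python3 - <<'E'
from h import *
from scipy.optimize import least_squares
c0=np.array([.56,-.02])
S={}
for n in("top","side"):
    d=np.load(n+"0.npy");P=cloud(n,d);im=np.load(n+"0rgb.npy").astype(int)
    a,b,w,h=dict(top=(290,150,80,130),side=(235,190,140,85))[n]
    m=np.zeros((400,640),bool);m[b:b+h,a:a+w]=1
    m&=(d>0)&(P[...,2]>.045)&(np.hypot(P[...,0]-.56,P[...,1]+.01)<.16)
    gx,gy=np.gradient(d);m&=(abs(gx)<.01)&(abs(gy)<.01)
    S[n]=P[m]
def res(v,q):
    p=q-[v[0],v[1],.1+v[3]]
    s=p@sockR(v[2]);L=p@sockR(v[2],0)
    D=[sdf(s,(-.082,-.0215,-.02),(0,.0215,.0195)),sdf(s,(-.02,-.012,-.012),(.110,.012,.006)),sdf(s,(-.007,-.012,-.012),(.073,.012,.012)),
       sdf(s,(.11,-.0098,-.012),(.123,.0098,.006)),sdf(L,(-.134,-.029,-.042),(-.098,.029,-.037))]
    D+=[sdf(s,(.123-o-.004,-.01,0),(.123-o,.01,.012)) for o in(.013,.024,.035)]
    return np.min(D,0)
for k,q in dict(S,both=np.vstack(list(S.values()))).items():
  best=min((least_squares(res,[.56+dx,-.01,-14,0],args=(q,),loss='soft_l1',f_scale=.002,x_scale=[.01,.01,5,.01]) for dx in(-.02,0,.02)),key=lambda r:r.cost)
  print(k,len(q),best.x,np.median(abs(best.fun)))
  v=best.x;sr=sockR(v[2])
  for m in (.123,):print('dark',[v[0],v[1],.1]+sr[:,0]*m)
  print('pad',np.array([v[0],v[1],.063])-.116*sockR(v[2],0)[:,0])
for nm,(n,c) in dict(glue=('top',(398,266)),jar=('top',(258,229)),tin=('top',(423,219))).items():
    P=cloud(n,np.load(n+"0.npy"));print(nm,P[c[1],c[0]])
E
```

```text
top 1214 [ 5.65545196e-01 -1.24701041e-02 -1.55094748e+01  2.88205950e-03] 0.0015982279251306568
dark [ 0.6729618  -0.04227849  0.15198205]
pad [0.45376919 0.01854803 0.063     ]
side 1991 [ 5.63778869e-01 -1.38138651e-02 -1.29403134e+01  1.11576349e-03] 0.0014037273227073543
dark [ 0.67242367 -0.03877731  0.15198205]
pad [0.45072482 0.0121627  0.063     ]
both 3205 [ 5.65006776e-01 -1.38108922e-02 -1.31991080e+01  2.35568743e-03] 0.0015071028202432203
dark [ 0.67353772 -0.03926481  0.15198205]
pad [0.45207121 0.01267605 0.063     ]
glue [ 0.41792583 -0.15801433  0.1477273 ]
jar [0.50761668 0.17899881 0.0822193 ]
tin [ 0.54305537 -0.24356629  0.05122943]
```

Run:
```python
from h import *
import itertools
W=[]
for v in ((.565,-.0138,-13.2),(.565,-.0132,-14.6)):
  row=[]
  for n,(a,b,w,h) in dict(top=(285,150,95,130),side=(235,190,140,85)).items():
    K=4 if n=='top' else 3
    im=cv2.resize(np.load(n+"0rgb.npy")[b:b+h,a:a+w,::-1],None,fx=K,fy=K,interpolation=cv2.INTER_CUBIC)
    for lo,hi,R,col in (((-.082,-.0215,-.02),(0,.0215,.0195),sockR(v[2]),(255,0,0)),((-.007,-.012,-.012),(.073,.012,.012),sockR(v[2]),(0,0,255)),((.073,-.012,-.012),(.123,.012,.006),sockR(v[2]),(0,255,0)),((-.134,-.029,-.042),(-.098,.029,-.037),sockR(v[2],0),(255,0,255))):
      c=np.array(list(itertools.product(*zip(lo,hi))));p=(proj(n,c@R.T+[v[0],v[1],.1])-[a,b]+.5)*K
      for i in range(8):
        for j in range(i):
          if (abs(c[i]-c[j])>1e-9).sum()==1: cv2.line(im,tuple(int(x) for x in p[i].round()),tuple(int(x) for x in p[j].round()),col,1)
    row.append(im)
  W.append(row)
cv2.imwrite("pics/ov1.png",np.hstack([W[0][0],W[1][0]]));cv2.imwrite("pics/ov2.png",np.vstack([W[0][1],W[1][1]]))
```

```text
(no output)
```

View pics/ov1.png

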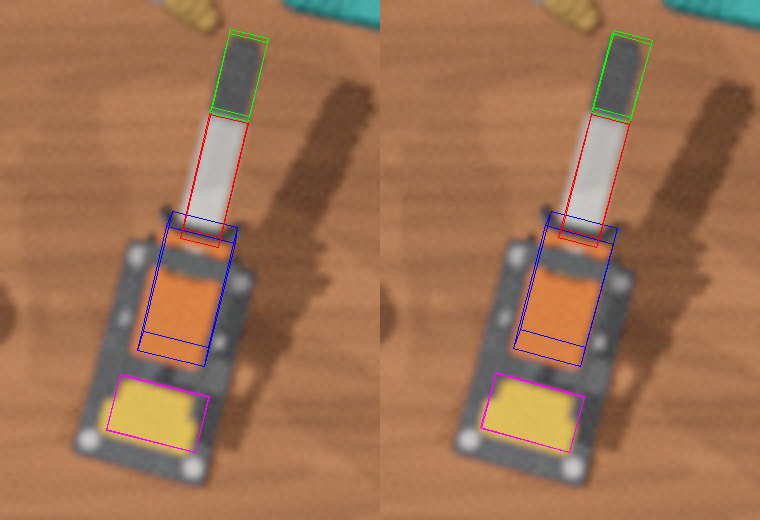

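View pics/ov2.png

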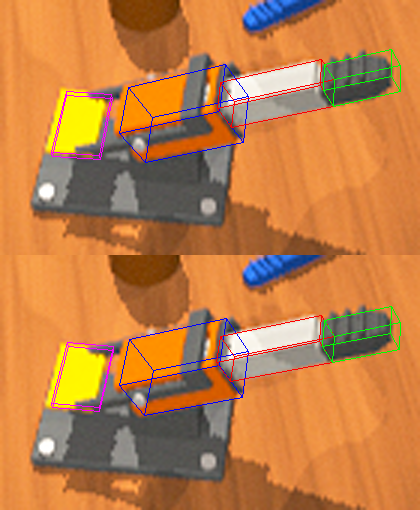

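```bash
cat >> h.py <<'E'
O=np.array([.562,-.0122,.1]);YAW=-13.2
SR=sockR(YAW);LR=sockR(YAW,0)
def W(x,y,z):return O+SR@np.array([x,y,z])
def T(R,sg): # tool rot: z=-R.z, y=sg*R.y
    return np.c_[np.cross(sg*R[:,1],-R[:,2]),sg*R[:,1],-R[:,2]]
def G(x,z,y=0): return W(x,y,z-.019)  # TCP so that grasp point at socket (x,y,z)
PAD=np.array([O[0],O[1],.063])-.117*LR[:,0]
E
python3 - <<'E'
from h import *
for sg in(1,-1):
    for nm,p,R in(('pad',PAD,LR),('pre',G(.06,.08),SR),('gr',G(.06,0),SR),('home',G(.033,0),SR),('out',G(.13,.0),SR),('turn',G(.13,.07),SR)):
        q=robot.ik(p,T(R,sg));print(sg,nm,p.round(3),None if q is None else np.round(q,1))
a=np.round(robot.read_tcp_rot(),2);print(a,robot.read_t(),robot.read_force())
E
```

```text
1 pad [0.448 0.015 0.063] [  27.2    9.8  -39.4   -0.   -40.9 -130.4]
1 pre [ 0.59  -0.019  0.181] [  23.     1.7  -47.7   37.   -24.5 -158. ]
1 gr [ 0.623 -0.026  0.108] [  3.3   9.5 -55.8  84.9  -6.9 170.1]
1 home [ 0.599 -0.021  0.097] None
1 out [ 0.685 -0.041  0.138] [  15.    13.1  -41.7   42.6  -17.2 -157.2]
1 turn [ 0.656 -0.034  0.201] [  19.8    6.8  -36.9   29.3  -28.1 -146.8]
-1 pad [0.448 0.015 0.063] [ 27.2   9.8 -39.4   0.  -40.9  49.6]
-1 pre [ 0.59  -0.019  0.181] [ 23.    1.7 -47.7  37.  -24.5  22. ]
-1 gr [ 0.623 -0.026  0.108] [  3.3   9.5 -55.8  84.9  -6.9  -9.9]
-1 home [ 0.599 -0.021  0.097] None
-1 out [ 0.685 -0.041  0.138] [ 15.   13.1 -41.7  42.6 -17.2  22.8]
-1 turn [ 0.656 -0.034  0.201] [ 19.8   6.8 -36.9  29.3 -28.1  33.2]
[[-0.93 -0.36 -0.  ]
 [-0.36  0.93  0.  ]
 [ 0.    0.   -1.  ]] 0.1 [-0.83043951 -0.10814026  0.66634316]
```

Run:
```python
from h import *
for z in(0,.07):
  print('z',z)
  for L in(0,10,15,20,25,30,35,45):
    print(L,end=' | ')
    for x in(.03,.045,.06,.075,.09,.11,.13):
        R=sockR(YAW,L);p=W(x,0,z)-R[:,2]*.019
        q=robot.ik(p,T(R,-1));print('  --      ' if q is None else '%4.0f %4.0f %4.0f'%(q[2],q[3],q[4]),end=' | ')
    print()
```

```text
z 0
0 |  -20    0  -51 |  -18    0  -52 |  -16    0  -53 |  -14    0  -55 |  -12    0  -56 |   -9    0  -58 |   -6    0  -60 | 
10 |  -32   10  -35 |  -30    9  -37 |  -28    9  -38 |  -25    8  -40 |  -23    8  -41 |  -20    7  -43 |  -17    7  -45 | 
15 |  -40   19  -27 |  -37   18  -28 |  -35   17  -30 |  -32   16  -31 |  -30   15  -33 |  -27   13  -35 |  -24   13  -37 | 
20 |  -50   40  -17 |  -47   36  -18 |  -44   32  -20 |  -41   29  -22 |  -38   27  -24 |  -35   24  -26 |  -31   22  -28 | 
25 |   --       |   --       |  -56   85   -7 |  -53   71   -9 |  -50   60  -12 |  -46   50  -15 |  -42   43  -17 | 
30 |   --       |   --       |   --       |   --       |   --       |   --       |   --       | 
35 |   --       |   --       |   --       |   --       |   --       |   --       |   --       | 
45 |   --       |   --       |   --       |   --       |   --       |   --       |   --       | 
z 0.07
0 |  -20    0  -57 |  -18    0  -59 |  -15    0  -60 |  -13    0  -61 |  -11    0  -62 |   -8    0  -64 |   -5    0  -66 | 
10 |  -31    8  -44 |  -28    8  -45 |  -26    8  -46 |  -24    7  -47 |  -22    7  -49 |  -19    7  -50 |  -16    6  -52 | 
15 |  -37   15  -37 |  -35   15  -38 |  -33   14  -39 |  -30   13  -40 |  -28   13  -41 |  -25   12  -43 |  -22   11  -44 | 
20 |  -45   26  -29 |  -42   25  -30 |  -40   23  -31 |  -38   22  -32 |  -35   21  -33 |  -32   19  -35 |  -29   18  -37 | 
25 |  -54   45  -20 |  -51   42  -21 |  -49   39  -23 |  -46   37  -24 |  -44   34  -25 |  -40   32  -26 |  -37   29  -28 | 
30 |   --       |   --       |  -58   74  -12 |  -55   68  -14 |  -53   62  -15 |  -50   56  -17 |  -46   50  -18 | 
35 |   --       |   --       |   --       |   --       |   --       |   --       |   --       | 
45 |   --       |   --       |   --       |   --       |   --       |   --       |   --       |
```

Run:
```python
from h import *
robot.move_gripper(0.0)
R=T(LR,-1)
robot.goto(PAD+[0,0,.13],R)
robot.servo_line(PAD+[0,0,.012],speed=.15)
robot.dwell(.2);f0=robot.read_force();print('f0',f0,robot.read_t())
z=.008;c=None
while z>-.014:
    robot.servo_line(PAD+[0,0,z],speed=.03);f=robot.read_force()-f0
    print(round(z*1e3,1),f.round(2),round(robot.read_position()[2]*1e3,1))
    if c is None and f[2]>.8:c=z
    if c is not None and z<=c-.010 or f[2]>7:break
    z-=.0015
robot.dwell(.9);print(robot.read_force()-f0)
robot.servo_line(PAD+[0,0,.06],speed=.15)
robot.servo_line(PAD+[0,0,.14],speed=.25)
n="side";im,d=robot.grab_frame(n);np.save('s1.npy',d);cv2.imwrite('pics/s1.png',cv2.resize(im[180:290,220:380,::-1],None,fx=4,fy=4,interpolation=cv2.INTER_CUBIC))
print(robot.read_t())
```

```text
f0 [-0.14865432  0.31231597 -0.23543475] 5.0667
8.0 [0.39 1.   0.6 ] 70.9
6.5 [-0.12  0.73  0.5 ] 69.4
5.0 [-0.52  0.   -0.54] 67.9
3.5 [-0.24 -0.24 -0.19] 66.4
2.0 [ 1.43 -0.37  0.76] 64.9
0.5 [ 0.34 -1.06  0.11] 63.4
-1.0 [ 0.55 -2.19  2.78] 62.2
-2.5 [ 1.83 -2.77  5.16] 60.8
-4.0 [ 2.9  -1.66  3.89] 59.3
-5.5 [ 2.92 -0.96  6.03] 57.8
-7.0 [2.75 0.27 5.11] 56.3
-8.5 [2.2  0.03 6.21] 54.7
-10.0 [1.61 0.65 5.44] 53.1
-11.5 [ 2.61 -0.14  4.88] 51.6
[1.62583742 1.04332422 5.6987919 ]
10.6417
```

View pics/s1.png

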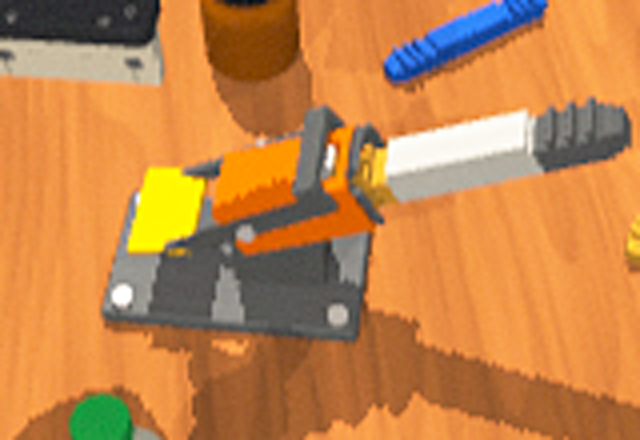

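The stamp has popped out: brass shows at the mouth (crop about 372,172) and the dark tip is at about (625,128). Next I'll check the poses, then grasp, draw it out, and turn it.

```bash
cat >> h.py <<'E'
def gp(x,z,L,y=0): # TCP: grasp pt at socket-frame (x,y,z), tool lean L
    return W(x,y,z)-sockR(YAW,L)[:,2]*.019
def TL(L,sg,dyaw=0): return T(sockR(YAW+dyaw,L),sg)
DY=45.;BC=np.array([.437,.366]) # bench spot
def bench(L,h,d=0): # grasp point height h, d along stamp outward
    R0=sockR(YAW+DY,0);g=np.array([*BC,h])+R0[:,0]*d
    return g-sockR(YAW+DY,L)[:,2]*.019
E
python3 - <<'E'
from h import *
for nm,p,R in (('pre',gp(.062,.09,13),TL(13,-1)),('grip',gp(.062,.011,13),TL(13,-1)),('out',gp(.135,.011,13),TL(13,-1)),('up',gp(.135,.09,13),TL(13,-1)),('turn',gp(.135,.09,13),TL(13,1)),
 ('b up',bench(12,.15),TL(12,1,DY)),('b',bench(12,.023),TL(12,1,DY)),('b re',bench(-12,.023,.015),TL(-12,1,DY)),('ins far',gp(.16,.011,13),TL(13,1)),('home',gp(.047,.011,13),TL(13,1))):
    q=robot.ik(p,R);print(nm,p.round(3),None if q is None else np.round(q,1))
E
```

```text
pre [ 0.584 -0.017  0.189] [ 22.3   6.3 -29.1  10.8 -44.5  47.5]
grip [ 0.616 -0.025  0.118] [ 20.   13.6 -31.2  12.4 -34.9  47.3]
out [ 0.681 -0.04   0.149] [ 16.4  17.4 -20.    9.6 -41.7  53.8]
up [ 0.648 -0.032  0.22 ] [ 18.3  10.9 -18.3   8.8 -49.9  53.5]
turn [ 0.648 -0.032  0.22 ] [  18.3   10.9  -18.3    8.8  -49.9 -126.5]
b up [0.44  0.368 0.131] [  63.5    9.3  -33.8   10.4  -37.1 -129.5]
b [0.44  0.368 0.004] [  61.9   19.7  -45.9   23.6  -15.1 -142.4]
b re [0.446 0.372 0.004] [  55.7   31.4  -13.1   -5.8  -56.7 -110.2]
ins far [ 0.703 -0.045  0.159] [  15.4   18.8  -16.1    8.9  -44.  -124.4]
home [ 0.603 -0.022  0.111] [  20.8   12.9  -33.5   13.2  -33.5 -134.3]
```

Run:
```python
from h import *
robot.goto(gp(.062,.09,13),TL(13,-1))
robot.move_gripper(.6)
robot.servo_line(gp(.062,.011,13),speed=.12)
f0=robot.read_force()
robot.move_gripper(0.0)
f=robot.read_force()-f0
print('grip',robot.read_grip_width()*88,robot.read_finger_force(),'dF sock',(SR.T@f).round(2),robot.read_t())
robot.servo_line(gp(.135,.011,13),speed=.08)
print('dF',(SR.T@(robot.read_force()-f0)).round(2))
robot.servo_line(gp(.135,.09,13),speed=.15)
n="side";im,d=robot.grab_frame(n);cv2.imwrite('pics/s2.png',im[100:300,200:450,::-1])
print(robot.read_grip_width()*88,robot.read_t())
```

```text
grip 23.843037560697077 29.974519684910774 dF sock [ 0.01 -0.86  4.59] 13.6417
dF [-1.95 -1.58 -1.02]
24.01620097615796 15.4333
```

View pics/s2.png

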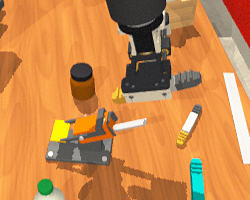

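Run:
```python
from h import *
q=list(robot.ik(gp(.135,.09,13),TL(13,1)));robot.movej(q)
R=TL(12,1,DY)
robot.goto(bench(12,.15),R)
robot.servo_line(bench(12,.028),speed=.12)
robot.dwell(.15);f0=robot.read_force();h=.028
while h>.0205:
    h-=.001;robot.servo_line(bench(12,h),speed=.03);f=robot.read_force()-f0
    if f[2]>5:break
print('h',h,f.round(2),robot.read_position()[2])
robot.move_gripper(.45)
robot.servo_line(bench(12,.10),speed=.2)
robot.goto(bench(-12,.10,.015),TL(-12,1,DY))
robot.servo_line(bench(-12,.16,.015),speed=.3)
for n in('top','side'):
    im,d=robot.grab_frame(n);np.save(n+'3.npy',d);np.save(n+'3rgb.npy',im)
c=proj('top',[*BC,.02])[0].astype(int);print('top centre',c, proj('side',[*BC,.02])[0])
im=np.load('top3rgb.npy');cs=proj('side',[*BC,.02])[0].astype(int);i2=np.load('side3rgb.npy')
def crop(i,c,w=70,h=60):
    a,b=np.clip(c[0]-w,0,640-2*w),np.clip(c[1]-h,0,400-2*h);print(a,b);return cv2.resize(i[b:b+2*h,a:a+2*w,::-1],None,fx=2.8,fy=2.8)
cv2.imwrite('pics/s3.png',np.hstack([crop(im,c),crop(i2,cs)]));print(robot.read_t())
```

```text
h 0.021999999999999995 [-4.77 -2.87 16.25] 0.004539556847098749
top centre [189 257] [251.59684527 144.73848111]
119 197
181 84
24.7583
```

View pics/s3.png

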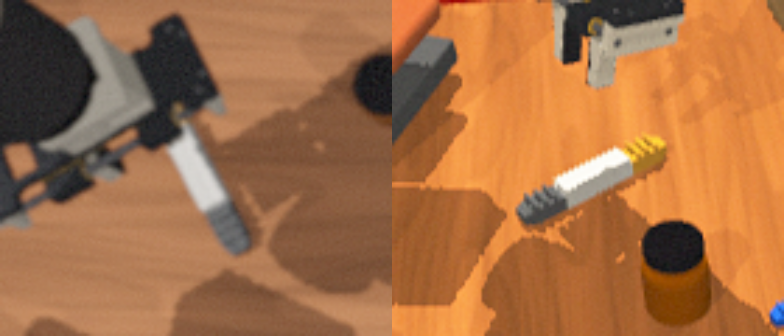

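The stamp lies flat with its teeth up. In the side view the brass tip is at about (277.8,136.9) and the dark tip at about (226.7,160.8).

Run:
```python
from h import *
P=cloud('side',np.load('side3.npy'));m=np.zeros((400,640),bool);m[128:170,220:285]=1
m&=(P[...,2]>.006)&(P[...,2]<.035);q=P[m][:,:2]
q=q[np.hypot(*(q-BC).T)<.11]
(c,s,a)=cv2.minAreaRect(q.astype(np.float32)*1000);print(c,s,a)
U=np.linalg.svd(q-q.mean(0),full_matrices=0)[2][0];U*=np.sign(U[0]);t=(q-BC)@U
print('yaw',np.degrees(np.arctan2(U[1],U[0])),'expect',YAW+DY,'along',t.min(),t.max(),np.percentile(t,[1,99]))
```

```text
(439.063232421875, 366.46453857421875) (180.19395446777344, 30.552127838134766) 32.34157180786133
yaw 31.66612708127783 expect 31.8 along -0.08813604120766251 0.09197655700672236 [-0.08697811  0.08941026]
```

Run:
```python
from h import *
D=.0125
robot.servo_line(bench(-12,.023,.015),speed=.2)
robot.move_gripper(0.0);print('w',robot.read_grip_width()*88)
robot.servo_line(bench(-12,.16,.015),speed=.2)
R=TL(13,1)
robot.goto(gp(.125+D,.08,13),R)
robot.servo_line(gp(.115+D,.011+.006,13),speed=.15)
robot.dwell(.2);f0=robot.read_force();z=.006
while z>-.004:
    z-=.001;robot.servo_line(gp(.115+D,.011+z,13),speed=.03);f=SR.T@(robot.read_force()-f0)
    print(round(z*1e3,1),f.round(1))
    if f[2]>2.5:break
z+=.001
np.save('z.npy',z)
robot.servo_line(gp(.115+D,.011+z,13),speed=.03)
for c in(.100,.09,.08,.07):
    robot.servo_line(gp(c+D,.011+z,13),speed=.05);f=SR.T@(robot.read_force()-f0);print(c,f.round(1))
    if abs(f).max()>15:break
im,d=robot.grab_frame('side');cv2.imwrite('pics/s4.png',cv2.resize(im[150:290,220:420,::-1],None,fx=3,fy=3));print(robot.read_t(),robot.read_grip_width()*88,f0)
np.save('f0.npy',f0)
```

```text
w 23.38404658768514
5.0 [0.2 0.1 0. ]
4.0 [ 0.4  1.2 -0.9]
3.0 [-0.4  0.5 -0.5]
2.0 [ 0.2  0.1 -1. ]
1.0 [ 0.3  1.  -0.5]
0.0 [-0.4  0.6  2.6]
0.1 [ 0.3 -0.1 -0.5]
0.09 [-0.8  0.1  0. ]
0.08 [ 0.7  0.8 -0. ]
0.07 [ 0.8  0.3 -0. ]
32.6 23.91972963982915 [-0.2733663  -0.36937376 -4.41800609]
```

View pics/s4.png

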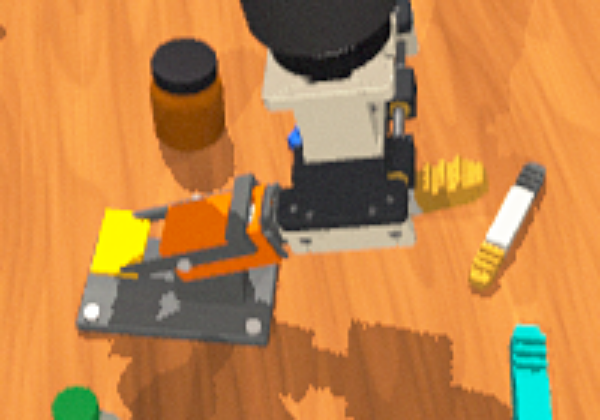

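It is in the bore with the brass end out (crop about 455,182) and free of side force. Now I'll push it home with force monitoring.

Run:
```python
from h import *
D=.0125;z=float(np.load('z.npy'));f0=np.load('f0.npy');z-=.0005
c=.07
while c>.024:
    c-=.002 if c>.04 else .001
    robot.servo_line(gp(c+D,.011+z,13),speed=.04);f=SR.T@(robot.read_force()-f0)
    a=SR.T@(robot.read_position()-gp(D,.011+z,13));print(round(c*1e3,1),f.round(1),round(a[0]*1e3,1))
    if f[0]>22 or abs(f[1:]).max()>25:break
print(robot.read_t(),robot.read_grip_width()*88)
```

```text
68.0 [-0.   0.2 -0.1] 67.9
66.0 [ 0.1  0.6 -0.4] 66.1
64.0 [ 3.6  0.6 -0.7] 64.8
62.0 [ 4.2  0.6 -2.2] 62.8
60.0 [ 5.1  0.8 -1.4] 60.7
58.0 [ 4.6  0.9 -1.1] 58.2
56.0 [ 4.3  1.9 -0.2] 56.2
54.0 [ 5.3  1.5 -1.1] 54.1
52.0 [ 7.3  0.6 -0.9] 53.0
50.0 [ 8.8 -0.  -1.9] 51.5
48.0 [ 8.9 -0.1 -1.3] 50.0
46.0 [ 6.9  2.1 -1.1] 47.0
44.0 [ 5.7  1.3 -0.6] 44.6
42.0 [ 7.   0.6 -1.8] 42.8
40.0 [ 8.7  0.5 -1.5] 41.6
39.0 [ 8.2  0.5 -1.8] 41.0
38.0 [ 9.8 -0.5 -1.4] 40.2
37.0 [10.3  0.7 -2.9] 39.4
36.0 [11.5  0.4 -3.5] 38.6
35.0 [ 6.8  1.  -0.9] 36.5
34.0 [ 6.1  0.9 -1.7] 35.1
33.0 [ 7.1  0.9 -0.8] 34.0
32.0 [ 6.3  1.8 -1.4] 33.1
31.0 [7.2 1.2 0.6] 32.0
30.0 [6.5 0.4 1.8] 31.5
29.0 [ 8.6 -0.1 -0.6] 31.0
28.0 [12.1  0.2 -0.2] 30.8
27.0 [13.4 -1.9 -0.7] 30.7
26.0 [16.7 -3.1 -1.5] 30.6
25.0 [19.3 -4.5 -0.6] 30.6
24.0 [21.2 -7.1 -0.6] 30.5
40.35 23.65643468467891
```

Run:
```python
from h import *
D=.0125;z=float(np.load('z.npy'))-.0005;f0=np.load('f0.npy')
for c in(.028,.031,.033,.034,.035,.036):
    robot.servo_line(gp(c+D,.011+z,13),speed=.04);robot.dwell(.1);f=SR.T@(robot.read_force()-f0)
    a=SR.T@(robot.read_position()-gp(D,.011+z,13));print(round(c*1e3,1),f.round(1),round(a[0]*1e3,1))
    if f[0]<-3:break
robot.move_gripper(.5);robot.dwell(.1)
robot.servo_line(gp(.04+D,.10,13),speed=.15)
robot.goto(gp(-.10,.22,0),TL(0,1))
S=[]
for n in('top','side'):
    im,d=robot.grab_frame(n);np.save(n+'5.npy',d);np.save(n+'5rgb.npy',im)
    for k in('0','5'):
        P=cloud(n,np.load(f'{n}{k}.npy'));s=(P-O)@SR
        m=(abs(s[...,1])<.009)&(s[...,2]>-.006)&(s[...,2]<.016)&(s[...,0]>.02)&(s[...,0]<.18)
        x=s[m][:,0];print(n,k,m.sum(),np.percentile(x,[95,99,100]).round(4))
        o=[np.abs(P[...,2]-h)<.006 for h in()]
    rg=np.load(f'{n}5rgb.npy').astype(int);mm=m&(s[...,0]>.08);print('outer colour',np.median(rg[mm],0))
    print('top of bars z',np.median(s[m][:,2]))
print(robot.read_t(),robot.read_grip_width())
```

```text
28.0 [11.1 -0.5  0. ] 30.8
31.0 [6.7 0.1 0.8] 31.8
33.0 [0.9 0.8 1.8] 32.2
34.0 [-3.2  2.2  5.8] 32.4
top 0 310 [0.1196 0.1233 0.1236]
top 5 315 [0.119  0.1236 0.1238]
outer colour [195. 158.  96.]
top of bars z 0.010797841736057072
side 0 302 [0.1197 0.1216 0.1218]
side 5 306 [0.1193 0.1214 0.1216]
outer colour [242. 180.  54.]
top of bars z 0.010514810625754736
44.0917 0.5006809955360534
```

```bash
python3 -c "
from h import *
for nm,n,c in(('glue','top',(398,266)),('jar','top',(258,229)),('tin','top',(423,219)),('jar','side',(281,172)),('glue','side',(245,286)),('tin','side',(319,340))):
    print(nm,n,[cloud(n,np.load(n+k+'.npy'))[c[1],c[0]].round(3) for k in '05'])
print(robot.job_done())"
```

```text
glue top [array([ 0.418, -0.158,  0.148]), array([ 0.418, -0.158,  0.15 ])]
jar top [array([0.508, 0.179, 0.082]), array([0.507, 0.179, 0.085])]
tin top [array([ 0.543, -0.244,  0.051]), array([ 0.543, -0.244,  0.05 ])]
jar side [array([0.511, 0.173, 0.084]), array([0.511, 0.175, 0.083])]
glue side [array([ 0.421, -0.174,  0.149]), array([ 0.42 , -0.173,  0.147])]
tin side [array([ 0.544, -0.251,  0.048]), array([ 0.544, -0.252,  0.051])]
the job is handed in; nothing more can be done
None
```

The job is handed in, at about 44 s of the 61 s limit: the stamp is turned end for end, fully home and latched with the brass end out (its outer end reads within 0.6 mm of where it started), let go of, and the glue bottle, jar and tin have not moved.

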